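# Find the hidden release slot and push the specimen drawer out

## Task

The specimen drawer of the glazed display case has no handle: take the red-handled release rod from its rest, feel along the hidden face under the case's hood for the release slot, and push the rod through it so that the drawer slides out 35 to 60 mm. Then draw the rod out and lay it back in its rest as it lay before, shaft in the front notch, handle in the rear one. Leave the jar, the cork block and the small specimen box where they stand.

Things in the scene. Friction and masses are not known exactly. Their poses are not given: they have to be found in the camera images.
- case: Flat light-wood display case with a glass top, rigid, fixed to the table, 220 mm wide (its y), 75 mm high. Origin: on the table, below the middle of its hidden white face (plane x = 0), which looks along the case's -x, roughly to the robot; the case reaches from there to x = +180 mm. Axes of the points below are the case's.
- face_mid (a point): Middle of the hidden white face, 53 mm up, halfway between sill and hood. The face shows from y = -42 to +42 mm; wooden panels beside it stand 4 mm proud. Somewhere in it, centre at y = -30 to +30 mm (unseen, differs each time), is one upright slot 14 mm wide, as high as the gap between sill and hood, straight through the 12 mm thick face. Elsewhere the face is rigid.
- hood_edge (a point): Middle of the lower front edge of the hood, 40 mm in front of the hidden face. The hood board is 66 to 75 mm above the table; below it a sill, top 40 mm above the table, stands 30 mm out from the face. The 26 mm high gap between them leads to the face; it spans its width and is closed at the ends by 8 mm cheeks.
- drawer_back (a point): Fixed point 20 mm behind the hidden face, 53 mm up: where the middle of the drawer's flat back wall lies with the drawer shut (joint 0). The back wall spans the full width, so the rod meets it wherever the slot is.
- drawer (a joint): How far the specimen drawer has slid out of the case along the case's +x (away from the robot), m: 0 shut, 0.09 its stop; starts between 0 and 0.004. It slides with about 3 N of friction, more when pushed fast, and stays where it is left.
- rod: Release rod, 0.14 kg, lying level in its rest. Origin: the grip point and about the balance point, on the rod's axis. Its x axis points along the rod to the tip. Red handle 22 mm square in section from x = -55 to +25 mm; round steel shaft of 10 mm diameter from there to the rounded tip at x = +140 mm. Axis 50 mm above the table when in the rest.
- rod_tip (a point): The end of the rod's rounded tip, 140 mm ahead of its grip point.
- rest: Wooden rod rest, fixed. Origin: on the table below the grip point of the rod in place; x along the rod to the tip. Board 8 mm thick, 56 wide, x = -60 to 130 mm. Two uprights 42 mm wide, notched from above: rear at x = -46 (8 thick), notch 30 wide, floor 39 high, for the handle; front at x = 85 (10 thick), notch 18 wide, floor 45 high, for the shaft. Notch sides rise 8 mm.
- specimen_box: Bystander, loose: small light-wood box 90 x 70 x 35 mm with a green beetle on top (50 mm high in all). Origin: centre of its underside.
- jar: Bystander, loose: amber glass jar with a grey cap, 60 mm across, 85 mm high. Origin: centre of its underside.
- cork_block: Bystander, loose: cork block 100 x 70 x 25 mm with coloured pins to 57 mm high. Origin: centre of its underside.
Not all that is in view belongs to the job. There is more than one size of the rest; the job needs the smallest.

How it is judged:
By the outcome, as a careful person would: the job done as asked, in the order asked, and still so for the second after the job is handed in, with the robot touching nothing.
It also fails if it takes over 72 s, if anything falls off the work surface, if the arm or the gripper's body presses on something with over 40 N, if the wrist force passes 120 N, or if a joint passes its speed limit or range.

## Robot

A 6-joint arm with a two-finger parallel gripper is mounted at the origin on the work surface. World frame = base frame: x ahead of the robot, y to its left, z up, the work surface at z = 0. Lengths are in m, angles in rad, forces in N, time in s.
With the tool pointing down it reaches from about 0.35 to 0.85 m from the base axis. Payload 8.1 kg.
Tool frame: the origin (TCP) lies at the very end of the fingers, on their centre line; the grasp point (between the pads) lies 19 mm behind it; z points along the fingers, y is the direction in which the jaws open and shut (so a half turn about z gives the same grasp; the last joint's range is limited). The gripper opens to 93 mm and grips with 3 to 60 N. Pads are 15 mm wide; open, the fingers measure 128 mm over their backs; the gripper's body (75 mm by 188 mm) begins 65 mm behind the grasp point.
Start: joints at [1.069, 0.13, 1.488, -0, 1.523, -0.085], TCP at [0.243, 0.549, 0.219] pointing down, gripper open.
Joint ranges: [-2.96, 2.96], [-0.89, 2.26], [0.02, 2.5], [-1.34, 4.48], [0, 2.73], [-2.66, 2.66]. Speed limits (rad/s): [2.39, 2.39, 2.79, 3.14, 3.14, 3.14].

## Interface

Orientations are given as a rotation vector (axis times angle).
In Python, from plant import robot gives the robot as it stands.
- The arm moves only by the tool jog_arm, never from a script. Its argument "commands" is a list of rows, each a list of 3 entries, a list of its own where there are three numbers: the shift along the world's x, y, z scaled (see below), then the turn, a rotation vector about the world's x, y, z scaled (see below), then the closure, from -1 (fully open) to 1 (shut), so that 0 is half open. In form: [[[tx, ty, tz], [ax, ay, az], hand], ...]. A call has 1 to 10 rows; each row is the pose to reach, as a shift and turn from the pose measured when the call began, turning the shorter way round; what a row does not reach only later rows make up. The controller multiplies each number of a shift by 0.6 m and each number of a turn by 2 pi rad. A row lasts 1/8 s, in which the tool goes at most 62.5 mm and 10.7 degrees, less where a joint would pass 70% of its speed; a pose out of reach is approached as far as the arm can. A call with a number of a shift or a turn outside -1 to 1 is refused whole. A call with a gripper value outside its range is refused whole. The fingers move at their own pace and stop on an object; "newtons" is the grip in N (left out, the last holds). Time passes only in rows, so rows that repeat a pose let the fingers close. It gives the time, the measured TCP pose, the force and the opening at its end, in the units of the state.
- robot.read_state(): the state, without advancing time (a new reading comes with each control period).
- robot.read_camera(name): name is "scene" or "top" or "wrist"; returns a dict with "pixels" (480x640x3 uint8, red, green, blue), "fovy" (degrees; the focal length in pixels is half the picture's height over the tangent of half this angle, whatever the lens; pixels are square), "cx", "cy" (the principal point, pixels), "rvec" (rotation vector, rad) and "tvec" (3), from world to camera coordinates, as OpenCV has them; the wrist camera has in their place "tool_from_camera" (4x4, takes a point from camera to tool coordinates, whose origin is the TCP and whose axes are the flange's). Camera axes: x right, y down, z forward; pixel columns grow to the right and rows downward; lengths in m; the calibration is good to about 2 mm. A picture is of the moment at which its call begins: read the wrist's pose just before it. There is no depth.
- robot.close_job(): hands the job in, once; it reports no verdict.
Trained networks look in the newest picture that a camera, given by its name, has taken for a name from the list of things; names that differ only in an ending like _2 or _b are one class to them, and where a whole thing is asked for, a point or a joint stands for the part that bears it (a point fixed in the world has none). Each returns a list of dicts, best first, with "p" (0 to 1); they miss things now and then, are a little off and sometimes report something else, mostly with a low value. They report only what shows in the picture. A call takes as long as a camera call. They do not tell look-alikes from the thing itself.
- robot.trace(camera, name): "pixels" (480x640 bool, what is visible of it) and "uv" ([column, row] in pixels, amid what is visible of it).
The state is a dict: "t": time; "q": joint angles; "dq": joint speeds; "joint_torque": joint torques, N m; "tool_pos": TCP position; "orientation": TCP orientation; "force": force on the tool from outside, world axes, zero at the start; "wrist_torque": the same for the moment, N m; "opening": finger opening in m.
Only numpy, scipy, OpenCV 4.12 (cv2) and the standard library are available. Lean on these libraries where they do the work, as an engineer would, in place of code of your own. Each camera call takes 0.05 s, during which the arm holds its last target.

## Working session

There is one attempt and no reset: what is moved stays moved. The work goes in short steps, Python scripts to look and compute and a tool call to move; the robot and the scene stay as the last step left them, time stands still between calls to the robot, and variables do not carry over. Pictures are saved under pics/ and viewed, and the job is handed in when it is done.

Besides the shell and the picture viewer there is one more tool, called as name(argument=value, ...) on one line, values as JSON. jog_arm: Moves the arm, as the interface text tells. Shifts and turns lie within -1 to 1; 1 stands for 0.6 m of shift or 2 pi rad of turn. Its arguments: {"type":"object","properties":{"commands":{"type":"array"},"newtons":{"type":"number"}},"required":["commands"]}

```bash
ls; mkdir -p pics; cat > h.py <<'E'
import numpy as np, cv2
from plant import robot
def cam(n):
    c=robot.read_camera(n); return c
def save(img,f): cv2.imwrite('pics/'+f,cv2.cvtColor(np.ascontiguousarray(img),cv2.COLOR_RGB2BGR))
def K(c):
    f=240/np.tan(np.radians(c['fovy'])/2); return np.array([[f,0,c['cx']],[0,f,c['cy']],[0,0,1.]])
def pose(c,st=None):
    # returns R,t world->cam
    if 'rvec' in c and c['rvec'] is not None:
        return cv2.Rodrigues(np.array(c['rvec'],float))[0],np.array(c['tvec'],float).ravel()
    T=np.eye(4);T[:3,:3]=cv2.Rodrigues(np.array(st['orientation'],float))[0];T[:3,3]=st['tool_pos']
    M=np.linalg.inv(T@np.array(c['tool_from_camera'])); return M[:3,:3],M[:3,3]
def unproj(c,uv,z,st=None):
    R,t=pose(c,st); uv=np.atleast_2d(uv).astype(float)
    d=(np.linalg.inv(K(c))@np.c_[uv,np.ones(len(uv))].T)
    d=R.T@d; o=-R.T@t
    s=(z-o[2])/d[2]; return (o[:,None]+s*d).T
def proj(c,P,st=None):
    R,t=pose(c,st); p=(K(c)@(R@np.atleast_2d(P).T+t[:,None])); return (p[:2]/p[2]).T
E
python3 - <<'E'
from h import *
for n in ['scene','top','wrist']:
    st=robot.read_state();c=cam(n); save(c['pixels'],n+'0.png'); print(n,{k:v for k,v in c.items() if k!='pixels'})
print(st)
for n in ['scene','top']:
  for o in ['case','rod','rest','rod_tip','specimen_box','jar','cork_block','drawer']:
    r=robot.trace(n,o); print(n,o,[(round(x['p'],2),np.round(x['uv']),x['pixels'].sum()) for x in r])
E
```

```text
pics
scene {'fovy': 46.266398768155504, 'cx': 318.18569900368186, 'cy': 245.72919227991238, 'rvec': array([ 1.24523448,  1.95908527, -1.11290429]), 'tvec': array([ 0.30085677, -0.12475055,  1.89529937])}
top {'fovy': 48.31554879193573, 'cx': 323.0515976947678, 'cy': 241.1808500660224, 'rvec': array([ 2.17288124, -2.14573278,  0.10176065]), 'tvec': array([-0.09878598,  0.50945739,  1.44918238])}
wrist {'fovy': 67.88753826230422, 'cx': 317.2000646765465, 'cy': 236.75308698280702, 'tool_from_camera': array([[-4.39403988e-04, -9.61344681e-01, -2.75347436e-01,
         7.59796947e-02],
       [ 9.99999841e-01, -5.19825338e-04,  2.19095581e-04,
         5.22851154e-04],
       [-3.53758945e-04, -2.75347296e-01,  9.61344757e-01,
        -1.65867352e-01],
       [ 0.00000000e+00,  0.00000000e+00,  0.00000000e+00,
         1.00000000e+00]])}
{'t': 0.1, 'q': array([ 1.06858167e+00,  1.31071618e-01,  1.48915277e+00,  2.05629176e-05,
        1.52296623e+00, -8.54034976e-02]), 'dq': array([-0.00058538, -0.00032333, -0.00281799,  0.0007062 ,  0.00024831,
        0.00099932]), 'joint_torque': array
[... 843 characters left out ...]
rray([474., 355.]), np.int64(1207))]
scene cork_block [(0.74, array([211., 288.]), np.int64(887)), (0.67, array([310., 320.]), np.int64(8776))]
scene drawer [(0.56, array([291., 351.]), np.int64(1825))]
top case [(0.91, array([296., 154.]), np.int64(6592))]
top rod [(0.69, array([410., 256.]), np.int64(436))]
top rest [(0.87, array([487., 298.]), np.int64(2635)), (0.69, array([479., 185.]), np.int64(2512)), (0.66, array([410., 250.]), np.int64(991))]
top rod_tip [(0.88, array([410., 258.]), np.int64(381))]
top specimen_box [(0.68, array([183., 270.]), np.int64(889))]
top jar [(0.77, array([165., 166.]), np.int64(550))]
top cork_block [(0.65, array([399., 174.]), np.int64(990))]
top drawer []
```

View pics/scene0.png

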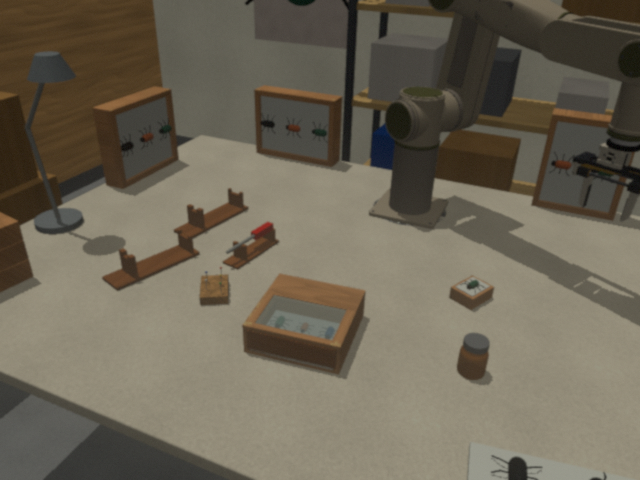

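View pics/top0.png

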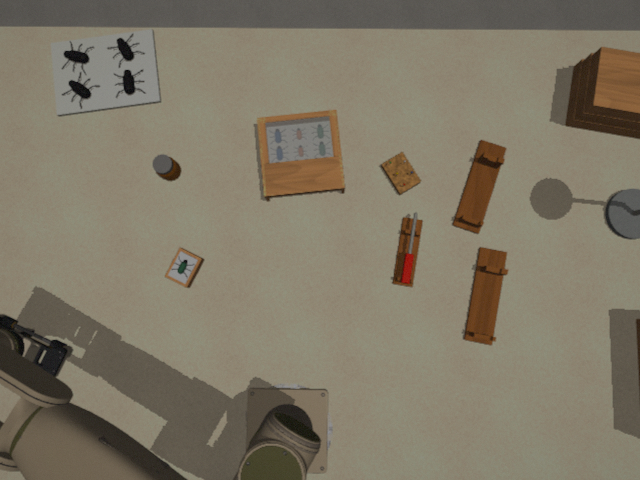

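View pics/wrist0.png

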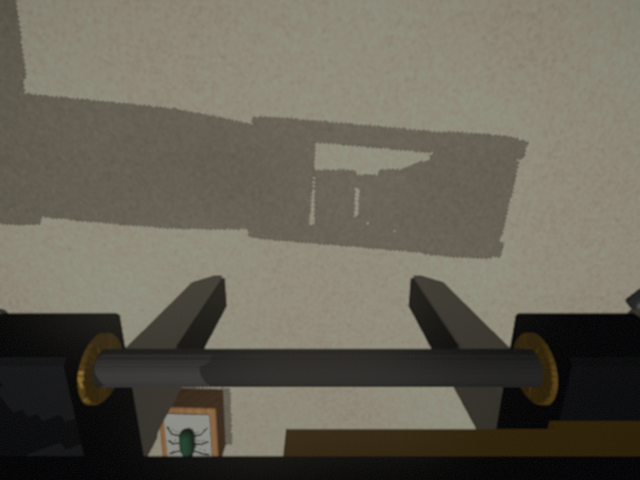

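The top view shows the red-handled rod in the smallest rest at about (407,250). Two bigger empty rests stand at (480,185) and (487,298). The case is at (302,152) with its hood side facing the robot, below in the image. I'll enlarge these for measuring.

```bash
python3 - <<'E'
from h import *
c=cam('top');p=c['pixels']
a=cv2.resize(p[205:295,375:440],None,fx=6,fy=6,interpolation=cv2.INTER_CUBIC);
b=cv2.resize(p[100:210,245:360],None,fx=5,fy=5,interpolation=cv2.INTER_CUBIC)
save(a,'rodcrop.png');save(b,'casecrop.png')
hsv=cv2.cvtColor(p,cv2.COLOR_RGB2HSV)
m=((hsv[...,0]<5)|(hsv[...,0]>174))&(hsv[...,1]>200)&(hsv[...,2]>100)
m[:, :380]=0;m[:,440:]=0
ys,xs=np.nonzero(m);print(len(xs),xs.min(),xs.max(),ys.min(),ys.max())
cs=cv2.minAreaRect(np.c_[xs,ys].astype(np.float32));print(cs)
print(unproj(c,cv2.boxPoints(cs),0.061).round(4))
# tip etc
print(unproj(c,[[415,213],[407,283]],0.05).round(4))
E
```

```text
227 402 412 184 282
((407.7671203613281, 233.09376525878906), (9.68996810913086, 97.9983139038086), 1.2590452432632446)
[[ 0.4    -0.3045  0.061 ]
 [ 0.666  -0.311   0.061 ]
 [ 0.6657 -0.3373  0.061 ]
 [ 0.3998 -0.3303  0.061 ]]
[[ 0.5884 -0.3422  0.05  ]
 [ 0.3978 -0.3198  0.05  ]]
```

View pics/rodcrop.png

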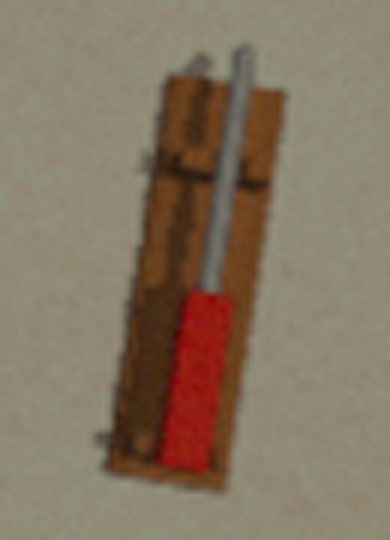

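View pics/casecrop.png

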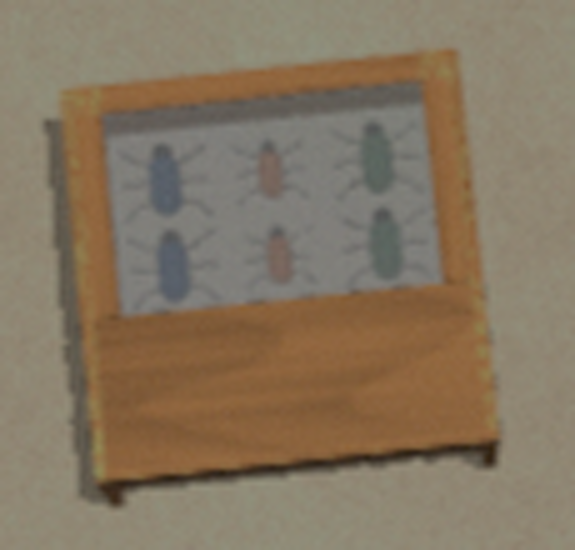

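```bash
python3 - <<'E'
from h import *
c=cam('top')
q=np.array([[100,480],[497,440],[457,50],[62,90]])/5+[245,100]-0.4
P=unproj(c,q,0.075);print(P.round(4))
print([np.linalg.norm(P[i]-P[(i+1)%4]).round(4) for i in range(4)])
for a,b in((0,1),(3,2)): d=P[a]-P[b];print('y dir yaw',np.degrees(np.arctan2(-d[0],d[1])))
for a,b in((0,3),(1,2)): d=P[b]-P[a];print('x dir yaw',np.degrees(np.arctan2(d[1],d[0])))
h=np.array([[187,293],[233,293],[160,465],[210,470]])/6+[375,205]-.4
H=unproj(c,h,0.061);print('handle',H.round(4), (H[0]+H[1])/2,(H[2]+H[3])/2)
print('tip',unproj(c,np.array([[243,48]])/6+[375,205]-.4,0.05))
for n in ['specimen_box','jar','cork_block']:
    r=robot.trace('top',n)[0]; print(n,unproj(c,[r['uv']],0.03).round(3))
E
```

```text
[[ 0.6272  0.0662  0.075 ]
 [ 0.6514 -0.1476  0.075 ]
 [ 0.8685 -0.1237  0.075 ]
 [ 0.844   0.0925  0.075 ]]
[np.float64(0.2152), np.float64(0.2184), np.float64(0.2177), np.float64(0.2184)]
y dir yaw 6.454202450219218
y dir yaw 6.46433002908815
x dir yaw 6.918934539541929
x dir yaw 6.276801589451759
handle [[ 0.4765 -0.3152  0.061 ]
 [ 0.4768 -0.3357  0.061 ]
 [ 0.3997 -0.303   0.061 ]
 [ 0.3977 -0.3251  0.061 ]] [ 0.47666594 -0.32544733  0.061     ] [ 0.39870133 -0.31403692  0.061     ]
tip [[ 0.58945987 -0.34248886  0.05      ]]
specimen_box [[0.434 0.286 0.03 ]]
jar [[0.708 0.349 0.03 ]]
cork_block [[ 0.7   -0.303  0.03 ]]
```

jog_arm(commands=[[[0.345, -0.747, 0.05], [0, 0, 0], -1], [[0.345, -0.747, 0.05], [0, 0, 0], -1], [[0.345, -0.747, 0.05], [0, 0, 0], -1], [[0.345, -0.747, 0.05], [0, 0, 0], -1], [[0.345, -0.747, 0.05], [0, 0, 0], -1], [[0.345, -0.747, 0.05], [0, 0, 0], -1], [[0.345, -0.747, 0.05], [0, 0, 0], -1], [[0.345, -0.747, 0.05], [0, 0, 0], -1]])

```text
t: 2.2
tool_pos: [0.4505, 0.0984, 0.2492]
orientation: [0.65, 3.072, 0.001]
force: [1.3, 0.9, -0.1]
opening: 0.093
```

jog_arm(commands=[[[-0.1, -0.7, -0.083], [0, 0, 0.0433], -1], [[-0.1, -0.7, -0.083], [0, 0, 0.0433], -1], [[-0.1, -0.7, -0.083], [0, 0, 0.0433], -1], [[-0.1, -0.7, -0.083], [0, 0, 0.0433], -1], [[-0.1, -0.7, -0.083], [0, 0, 0.0433], -1], [[-0.1, -0.7, -0.083], [0, 0, 0.0433], -1], [[-0.1, -0.7, -0.083], [0, 0, 0.0433], -1], [[-0.1, -0.7, -0.083], [0, 0, 0.0433], -1], [[-0.1, -0.7, -0.083], [0, 0, 0.0433], -1]])

```text
t: 3.32
tool_pos: [0.3904, -0.3214, 0.1992]
orientation: [0.229, 3.132, 0.002]
force: [-0.4, -0.2, 0.7]
opening: 0.093
```

```bash
python3 - <<'E'
from h import *
st=robot.read_state();c=cam('wrist'); save(c['pixels'],'wrist1.png');np.savez('w1.npz',pos=st['tool_pos'],ori=st['orientation'],img=c['pixels'])
print(st['tool_pos'],st['q'])
p=c['pixels'];hsv=cv2.cvtColor(p,cv2.COLOR_RGB2HSV)
print(proj(c,[[0.452,-.322,.05],[.5895,-.3425,.05],[.3987,-.314,.061]],st))
E
```

```text
[ 0.39041682 -0.32140226  0.19921926] [-7.91326729e-01 -1.17081678e-01  1.77221394e+00  1.55220665e-03
  1.48670970e+00 -2.21612954e+00]
[[325.33408584 283.51350625]
 [324.32215018 404.47998056]
 [326.15989815 232.12067762]]
```

View pics/wrist1.png

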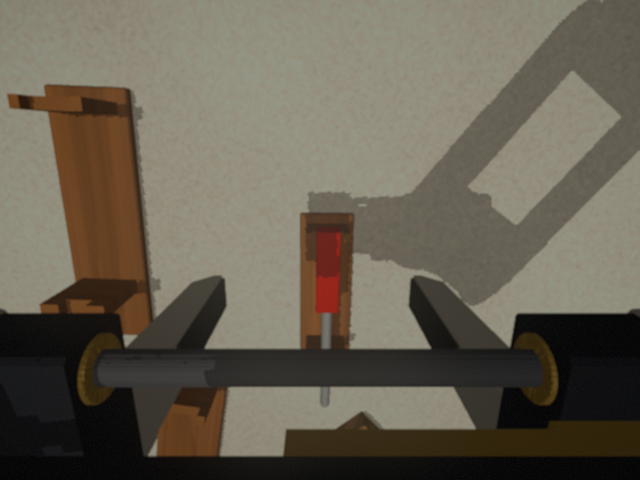

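The wrist view shows the handle at (327,232)–(327,312) and the tip at (324,404), within 1–2 px of my prediction. Next I refine the rod's line and check the grasp height.

```bash
python3 - <<'E'
from h import *
d=np.load('w1.npz');st=dict(tool_pos=d['pos'],orientation=d['ori']);c=cam('wrist');p=d['img']
hsv=cv2.cvtColor(p,cv2.COLOR_RGB2HSV)
m=((hsv[...,0]<6)|(hsv[...,0]>174))&(hsv[...,1]>190)&(hsv[...,2]>60)
m[:200]=0;m[320:]=0;m[:,:300]=0;m[:,350:]=0
for r in range(228,318,6):
    x=np.nonzero(m[r])[0]
    if len(x): 
        a=unproj(c,[[x[0]-.5,r],[x[-1]+.5,r]],.061,st); print(r,x[0],x[-1],a.round(4)[:,:2].tolist())
g=p.astype(int)
save(cv2.resize(p[205:415,280:370],None,fx=2.8,fy=2.8,interpolation=cv2.INTER_CUBIC),'w1c.png')
E
```

```text
234 336 339 [[0.4016, -0.3061], [0.4021, -0.3026]]
240 337 339 [[0.4072, -0.3059], [0.4076, -0.3033]]
246 336 339 [[0.4127, -0.3075], [0.4132, -0.304]]
252 333 339 [[0.4179, -0.3109], [0.4188, -0.3047]]
258 325 338 [[0.4225, -0.3189], [0.4243, -0.3064]]
264 319 338 [[0.4274, -0.325], [0.43, -0.3071]]
270 321 336 [[0.4334, -0.3241], [0.4355, -0.3097]]
276 318 338 [[0.4388, -0.3276], [0.4416, -0.3086]]
282 317 338 [[0.4445, -0.3294], [0.4475, -0.3094]]
288 316 338 [[0.4503, -0.3312], [0.4535, -0.3102]]
294 316 338 [[0.4563, -0.3321], [0.4595, -0.3109]]
300 316 338 [[0.4624, -0.333], [0.4655, -0.3117]]
306 316 338 [[0.4685, -0.3339], [0.4717, -0.3125]]
312 318 335 [[0.4749, -0.333], [0.4774, -0.3162]]
```

View pics/w1c.png

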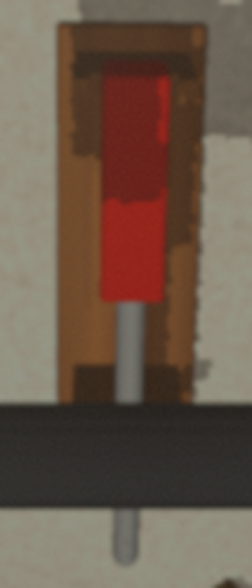

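jog_arm(commands=[[[0.103, 0.001, -0.08], [0, 0, 0], -1], [[0.103, 0.001, -0.12], [0, 0, 0], -1], [[0.103, 0.001, -0.2], [0, 0, 0], -1], [[0.103, 0.001, -0.26], [0, 0, 0], -1], [[0.103, 0.001, -0.28], [0, 0, 0], -1], [[0.103, 0.001, -0.28], [0, 0, 0], -1]], newtons=35)

```text
t: 4.18
tool_pos: [0.4531, -0.3192, 0.032]
orientation: [0.224, 3.132, 0.001]
force: [0.2, 0.0, 0.2]
opening: 0.093
```

jog_arm(commands=[[[0, 0, 0], [0, 0, 0], 1], [[0, 0, 0], [0, 0, 0], 1], [[0, 0, 0], [0, 0, 0], 1], [[0, 0, 0], [0, 0, 0], 1], [[0, 0, 0], [0, 0, 0], 1], [[0, 0, 0], [0, 0, 0], 1], [[0, 0, 0], [0, 0, 0], 1]], newtons=35)

```text
t: 5.05
tool_pos: [0.4531, -0.3191, 0.0319]
orientation: [0.224, 3.133, 0.002]
force: [0.7, -0.0, 0.5]
opening: 0.0272
```

```bash
python3 - <<'E'
from h import *
st=robot.read_state();print(st)
c=cam('wrist'); save(c['pixels'],'wrist2.png')
E
```

```text
{'t': 5.05, 'q': array([-7.07166660e-01,  1.79126807e-01,  1.79110809e+00,  1.57195676e-03,
        1.17110100e+00, -2.13589008e+00]), 'dq': array([-3.20637824e-04,  1.67450063e-04, -6.52038813e-04,  1.14719192e-05,
       -6.27661588e-05,  6.75131970e-04]), 'joint_torque': array([-6.97365307e-03, -5.27390671e+01, -4.34538889e+01, -4.18274256e-02,
        5.75249945e-02,  1.62239130e-04]), 'tool_pos': array([ 0.45305438, -0.31911745,  0.03186895]), 'orientation': array([2.23862019e-01, 3.13253661e+00, 1.58964616e-03]), 'force': array([ 0.71965468, -0.00698056,  0.52690461]), 'wrist_torque': array([ 0.07031235,  0.02211751, -0.0143214 ]), 'opening': 0.027210838422273464}
```

View pics/wrist2.png

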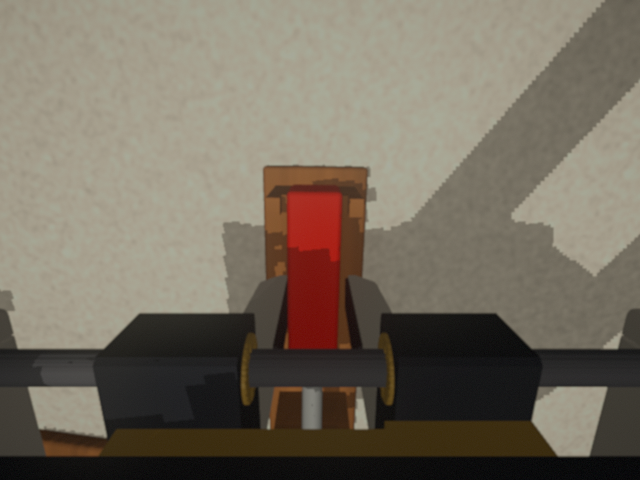

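The fingers straddle the handle (290–340, 190–350) and are still closing, so I keep closing.

jog_arm(commands=[[[0, 0, 0], [0, 0, 0], 1], [[0, 0, 0], [0, 0, 0], 1], [[0, 0, 0], [0, 0, 0], 1]], newtons=35)

```text
t: 5.48
tool_pos: [0.4531, -0.3192, 0.0319]
orientation: [0.224, 3.132, 0.001]
force: [-0.0, -0.5, -0.4]
opening: 0.0217
```

jog_arm(commands=[[[0, 0, 0.02], [0, 0, 0], 1], [[0, 0, 0.05], [0, 0, 0], 1], [[0, 0, 0.1], [0, 0, 0], 1], [[0, 0, 0.16], [0, 0, 0], 1], [[0, 0, 0.16], [0, 0, 0], 1]])

```text
t: 6.1
tool_pos: [0.4555, -0.3212, 0.1332]
orientation: [0.223, 3.126, -0.006]
force: [0.5, 0.3, -1.1]
opening: 0.0214
```

jog_arm(commands=[[[0.011, 0.1, 0], [0, 0, 0.01], 1], [[0.011, 0.2, 0], [0, 0, 0.02], 1], [[0.011, 0.3, 0], [0, 0, 0.03], 1], [[0.011, 0.4, 0], [0, 0, 0.0406], 1], [[0.011, 0.43, 0], [0, 0, 0.0406], 1], [[0.011, 0.43, 0], [0, 0, 0.0406], 1]])

```text
t: 6.85
tool_pos: [0.4618, -0.0618, 0.1329]
orientation: [-0.18, 3.128, -0.004]
force: [0.0, -0.6, -1.2]
opening: 0.0219
```

```bash
python3 - <<'E'
from h import *
st=robot.read_state();print(st)
c=cam('wrist'); save(c['pixels'],'wrist3.png')
c=cam('scene'); save(cv2.resize(c['pixels'][150:400,150:450],None,fx=2.5,fy=2.5,interpolation=cv2.INTER_CUBIC),'scene3.png')
c=cam('top'); save(cv2.resize(c['pixels'][90:330,220:440],None,fx=2.5,fy=2.5,interpolation=cv2.INTER_CUBIC),'top3.png')
E
```

```text
{'t': 6.85, 'q': array([-2.42944551e-01, -1.91693318e-01,  1.96207355e+00, -3.48983103e-04,
        1.36272685e+00, -1.92890178e+00]), 'dq': array([-0.04438284,  0.01432451, -0.01635664, -0.01170131, -0.00430138,
       -0.02233698]), 'joint_torque': array([  1.53797396, -38.44870806, -47.69955754,   0.26246569,
         0.11888731,   0.42410768]), 'tool_pos': array([ 0.46176985, -0.06182872,  0.13290071]), 'orientation': array([-0.18044408,  3.12838576, -0.00444714]), 'force': array([ 0.03357679, -0.63387803, -1.22907552]), 'wrist_torque': array([ 0.04577649,  0.00135846, -0.01232623]), 'opening': 0.02185007932612881}
```

View pics/wrist3.png

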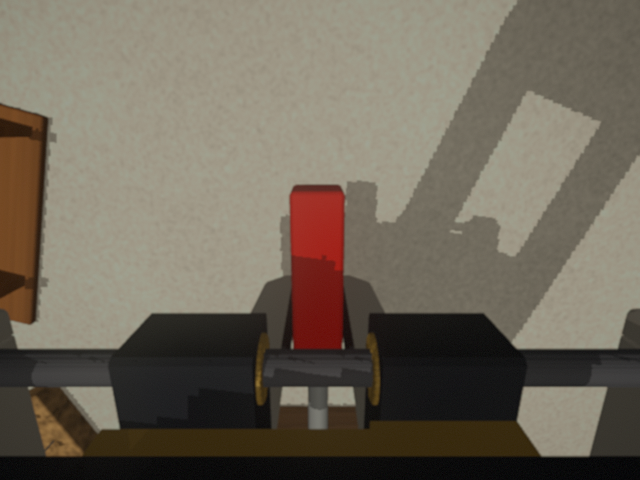

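View pics/scene3.png

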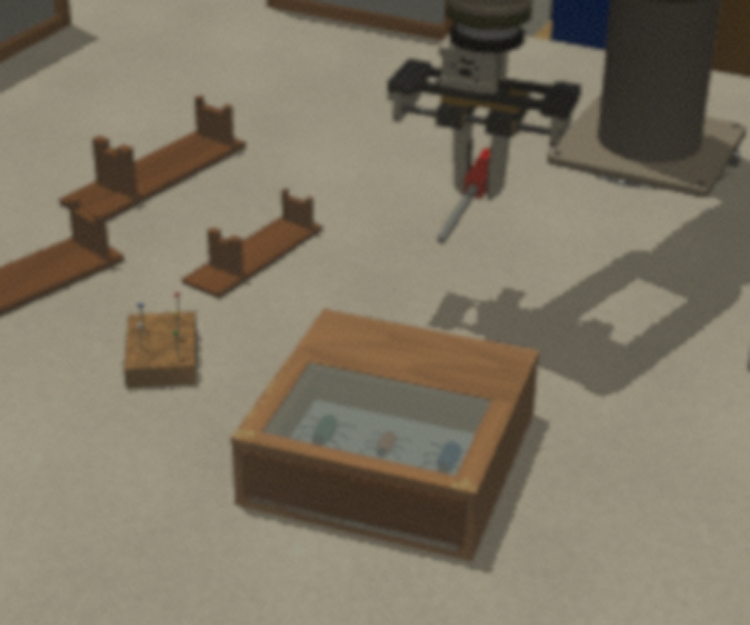

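View pics/top3.png

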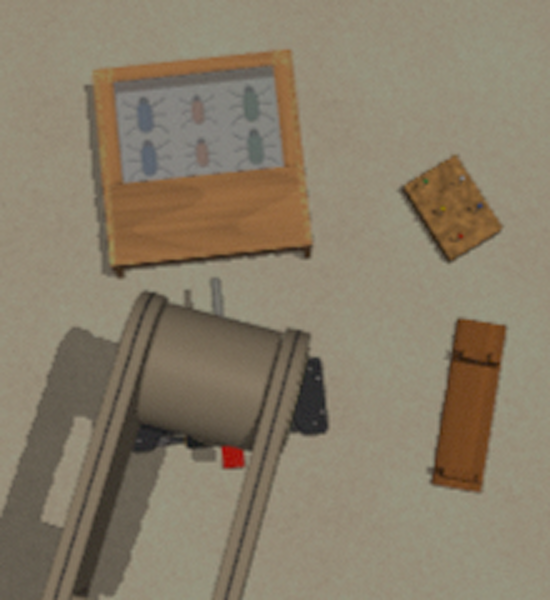

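```bash
python3 - <<'E'
from h import *
a=cam('top');b=cam('scene');st=robot.read_state()
R=cv2.Rodrigues(st['orientation'])[0]; print(R.round(4)); print(st['tool_pos'])
tip=st['tool_pos']-0.0181*R[:,2]-R[:,0]*.14; print('exp tip',tip, np.degrees(np.arctan2(-R[1,0],-R[0,0])))
print(proj(a,tip),proj(b,tip))
M=lambda c:K(c)@np.c_[pose(c)[0],pose(c)[1]]
X=cv2.triangulatePoints(M(a),M(b),np.array([[306.3],[201.8]]),np.array([[326.3],[245.7]]));print((X[:3]/X[3]).ravel())
E
```

```text
[[-0.9938 -0.1108  0.0082]
 [-0.1108  0.9938 -0.0028]
 [-0.0079 -0.0037 -1.    ]]
[ 0.46204058 -0.06421916  0.13307076]
exp tip [ 0.60102516 -0.04865683  0.15227265] 6.361764902966424
[[305.70316543 200.36922883]] [[323.33022532 245.99336996]]
[ 0.59610993 -0.04667975  0.15132313]
```

jog_arm(commands=[[[0, -0.03, -0.06], [0, 0, 0], 1], [[0, -0.038, -0.12], [0, 0, 0], 1], [[0, -0.038, -0.164], [0, 0, 0], 1], [[0.03, -0.038, -0.164], [0, 0, 0], 1], [[0.051, -0.038, -0.164], [0, 0, 0], 1], [[0.051, -0.038, -0.164], [0, 0, 0], 1]])

```text
t: 7.85
tool_pos: [0.4938, -0.0877, 0.0353]
orientation: [-0.173, 3.128, -0.006]
force: [0.4, -0.3, -1.7]
opening: 0.0217
```

```bash
cat >> h.py <<'E'
O=np.array([.6782,-.0361]);ex=np.array([.9936,.1132]);ey=np.array([-.1132,.9936])
def tipc(st):
    R=cv2.Rodrigues(np.array(st['orientation'],float))[0]
    t=st['tool_pos']-0.0181*R[:,2]-R[:,0]*.14
    r=t[:2]-O; return np.array([r@ex,r@ey,t[2]])
E
python3 - <<'E'
from h import *
st=robot.read_state();R=cv2.Rodrigues(st['orientation'])[0];print(st['tool_pos'],tipc(st),st['force'],R[:,0],R[:,2])
E
```

```text
[ 0.49381558 -0.08772069  0.03530188] [-0.04921337 -0.03074799  0.05466439] [ 0.35881372 -0.34402875 -1.71761397] [-0.993856   -0.11031235 -0.00902433] [ 0.00942794 -0.00313772 -0.99995063]
```

jog_arm(commands=[[[0.025, 0.0028, 0], [0, 0, 0], 1], [[0.045, 0.005, 0], [0, 0, 0], 1], [[0.062, 0.007, 0], [0, 0, 0], 1], [[0.07, 0.008, 0], [0, 0, 0], 1], [[0.07, 0.008, 0], [0, 0, 0], 1]])

```text
t: 8.48
tool_pos: [0.5359, -0.0828, 0.0352]
orientation: [-0.173, 3.128, -0.006]
force: [0.3, -0.2, -1.7]
opening: 0.0216
```

jog_arm(commands=[[[0.005, 0.0006, 0], [0, 0, 0], 1], [[0.01, 0.0011, 0], [0, 0, 0], 1], [[0.01, 0.0011, 0], [0, 0, 0], 1]])

```text
t: 8.85
tool_pos: [0.5421, -0.0822, 0.0353]
orientation: [-0.173, 3.128, -0.006]
force: [-0.2, 0.2, -1.1]
opening: 0.0219
```

jog_arm(commands=[[[0.0035, 0.0004, 0], [0, 0, 0], 1], [[0.007, 0.0008, 0], [0, 0, 0], 1], [[0.007, 0.0008, 0], [0, 0, 0], 1]])

```text
t: 9.22
tool_pos: [0.5462, -0.0815, 0.0351]
orientation: [-0.174, 3.128, -0.005]
force: [-0.4, 1.0, -1.5]
opening: 0.0218
```

jog_arm(commands=[[[0.0035, 0.0004, 0], [0, 0, 0], 1], [[0.007, 0.0008, 0], [0, 0, 0], 1], [[0.007, 0.0008, 0], [0, 0, 0], 1]])

```text
t: 9.6
tool_pos: [0.5507, -0.0807, 0.0351]
orientation: [-0.174, 3.128, -0.005]
force: [-0.4, 2.7, -1.8]
opening: 0.0219
```

jog_arm(commands=[[[0, 0.002, 0], [0, 0, 0], 1], [[0.004, 0.003, 0], [0, 0, 0], 1], [[0.007, 0.0033, 0], [0, 0, 0], 1], [[0.007, 0.0033, 0], [0, 0, 0], 1]])

```text
t: 10.1
tool_pos: [0.5553, -0.0789, 0.0353]
orientation: [-0.174, 3.127, -0.005]
force: [-0.5, 1.2, -1.5]
opening: 0.0219
```

jog_arm(commands=[[[0, 0.0015, 0], [0, 0, 0], 1], [[0.005, 0.0023, 0], [0, 0, 0], 1], [[0.01, 0.0028, 0], [0, 0, 0], 1], [[0.01, 0.0028, 0], [0, 0, 0], 1]])

```text
t: 10.6
tool_pos: [0.5616, -0.0772, 0.0354]
orientation: [-0.174, 3.127, -0.005]
force: [0.3, -0.8, -0.6]
opening: 0.0219
```

```bash
python3 - <<'E'
from h import *
st=robot.read_state();print(tipc(st),st['force'],st['wrist_torque'])
for n in ['top','scene']:
    c=cam(n); 
    s=c['pixels'][90:330,220:440] if n=='top' else c['pixels'][150:400,150:450]
    save(cv2.resize(s,None,fx=2.5,fy=2.5,interpolation=cv2.INTER_CUBIC),n+'4.png')
E
```

```text
[ 0.01929142 -0.02785424  0.05481665] [ 0.30245465 -0.79815515 -0.55820271] [-0.00339916 -0.03197359 -0.04727883]
```

View pics/scene4.png

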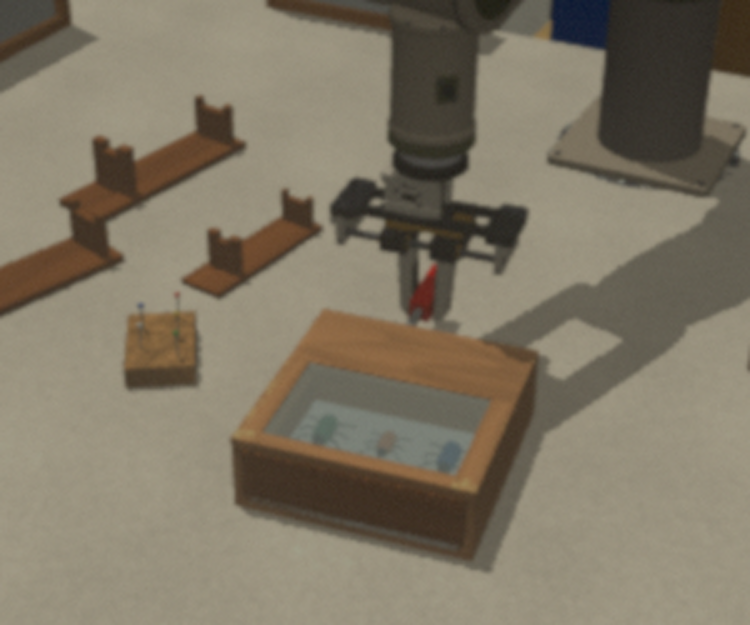

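View pics/top4.png

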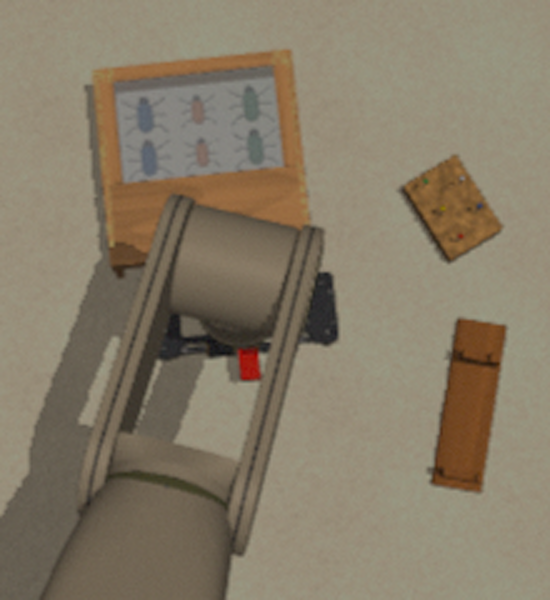

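No contact 19 mm in, with only slight lateral rubbing that vanished after I shifted +y. So the tip is in the slot at y≈-28. Next I push on slowly, watching for the back wall.

jog_arm(commands=[[[0.004, 0.0005, 0], [0, 0, 0], 1], [[0.008, 0.0009, 0], [0, 0, 0], 1], [[0.01, 0.0011, 0], [0, 0, 0], 1]])

```text
t: 11.08
tool_pos: [0.5669, -0.0765, 0.035]
orientation: [-0.174, 3.128, -0.005]
force: [-3.6, 0.1, -0.1]
opening: 0.0219
```

jog_arm(commands=[[[0.0046, 0.0005, 0], [0, 0, 0], 1], [[0.0092, 0.001, 0], [0, 0, 0], 1], [[0.0138, 0.0016, 0], [0, 0, 0], 1], [[0.0184, 0.0021, 0], [0, 0, 0], 1], [[0.023, 0.0026, 0], [0, 0, 0], 1], [[0.0276, 0.0031, 0], [0, 0, 0], 1], [[0.032, 0.0036, 0], [0, 0, 0], 1], [[0.0364, 0.0041, 0], [0, 0, 0], 1]])

```text
t: 12.08
tool_pos: [0.5889, -0.074, 0.035]
orientation: [-0.174, 3.128, -0.005]
force: [-3.6, -0.8, -0.0]
opening: 0.0216
```

```bash
python3 - <<'E'
from h import *
st=robot.read_state();print(tipc(st),st['force'],st['wrist_torque'])
E
```

```text
[ 0.04681277 -0.02778213  0.05423045] [-3.55793454 -0.7555248  -0.04008693] [-0.01217637  0.46137591  0.03945935]
```

jog_arm(commands=[[[0.0045, 0.0008, 0], [0, 0, 0], 1], [[0.009, 0.0014, 0], [0, 0, 0], 1], [[0.0135, 0.0019, 0], [0, 0, 0], 1], [[0.018, 0.0024, 0], [0, 0, 0], 1], [[0.0225, 0.0029, 0], [0, 0, 0], 1], [[0.027, 0.0034, 0], [0, 0, 0], 1], [[0.0315, 0.004, 0], [0, 0, 0], 1], [[0.0315, 0.004, 0], [0, 0, 0], 1]])

```text
t: 13.08
tool_pos: [0.6082, -0.0716, 0.0351]
orientation: [-0.174, 3.128, -0.005]
force: [-1.7, 0.6, -1.1]
opening: 0.0219
```

```bash
python3 - <<'E'
from h import *
st=robot.read_state();print(tipc(st),st['force'],st['wrist_torque'])
for n in ['top','scene']:
    c=cam(n); 
    s=c['pixels'][40:240,230:400] if n=='top' else c['pixels'][230:430,200:420]
    save(cv2.resize(s,None,fx=3,fy=3,interpolation=cv2.INTER_CUBIC),n+'5.png')
E
```

```text
[ 0.06628878 -0.02756141  0.05438947] [-1.68664979  0.57893126 -1.06551152] [0.02082211 0.20091604 0.00411674]
```

View pics/scene5.png

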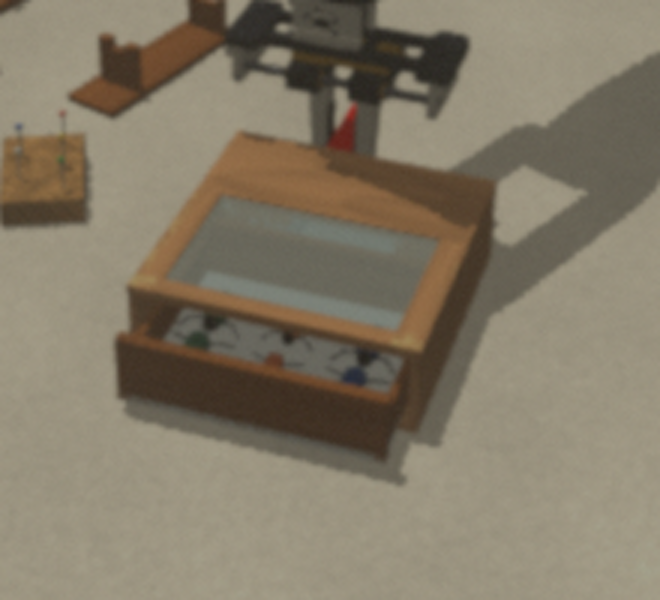

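View pics/top5.png

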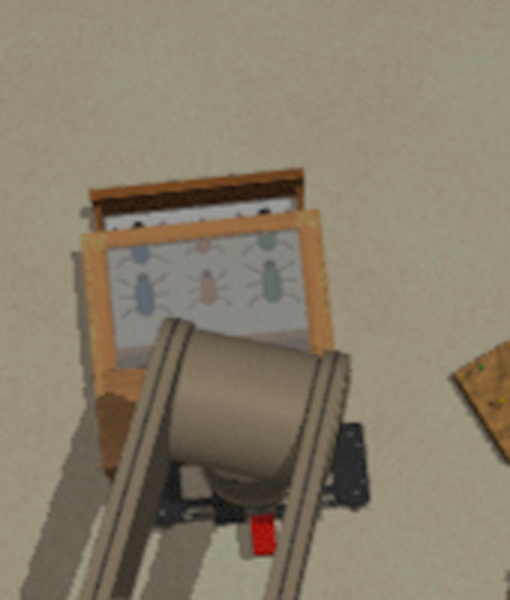

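The drawer is out about 45 mm: the tip is 66 mm past the face by pose, and the top view's front edge at crop (197,178) versus the case edge (203,223) agrees. Next I withdraw straight.

jog_arm(commands=[[[-0.008, -0.0009, 0], [0, 0, 0], 1], [[-0.025, -0.0028, 0], [0, 0, 0], 1], [[-0.045, -0.0051, 0], [0, 0, 0], 1], [[-0.065, -0.0074, 0], [0, 0, 0], 1], [[-0.085, -0.0097, 0], [0, 0, 0], 1], [[-0.11, -0.0125, 0], [0, 0, 0], 1], [[-0.14, -0.016, 0], [0, 0, 0], 1], [[-0.17, -0.0194, 0], [0, 0, 0], 1], [[-0.2, -0.0228, 0], [0, 0, 0], 1], [[-0.2, -0.0228, 0], [0, 0, 0], 1]])

```text
t: 14.42
tool_pos: [0.4869, -0.0853, 0.035]
orientation: [-0.173, 3.128, -0.005]
force: [0.5, -0.1, -0.8]
opening: 0.0215
```

```bash
python3 - <<'E'
from h import *
st=robot.read_state();print(tipc(st),st['force'],st['tool_pos'],st['orientation'])
st=robot.read_state();c=cam('wrist'); save(c['pixels'],'wrist6.png')
c=cam('top'); s=c['pixels'][40:240,230:400] ;save(cv2.resize(s,None,fx=3,fy=3,interpolation=cv2.INTER_CUBIC),'top6.png')
E
```

```text
[-0.05576694 -0.02756582  0.05426136] [ 0.51984409 -0.10109897 -0.81496361] [ 0.48693808 -0.08532341  0.03496029] [-0.17340787  3.12801783 -0.00480963]
```

View pics/wrist6.png

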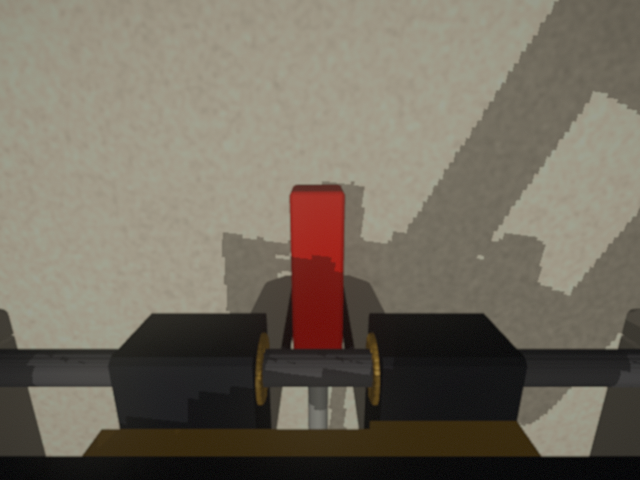

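View pics/top6.png

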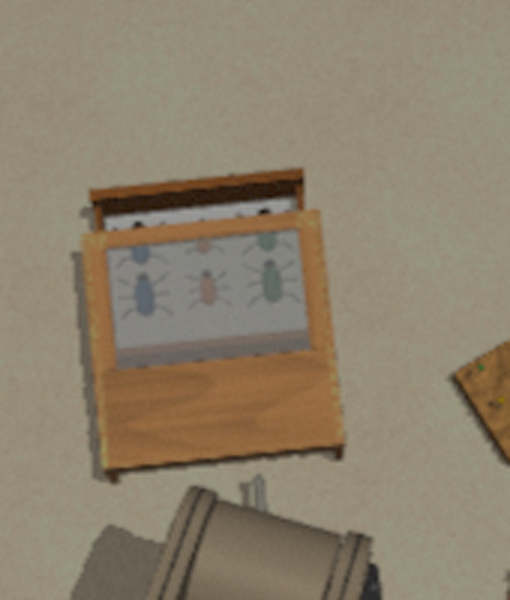

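jog_arm(commands=[[[-0.01, 0, 0.05], [0, 0, 0], 1], [[-0.02, 0, 0.11], [0, 0, 0], 1], [[-0.03, -0.03, 0.162], [0, 0, 0], 1], [[-0.04, -0.12, 0.162], [0, 0, -0.01], 1], [[-0.05, -0.21, 0.162], [0, 0, -0.02], 1], [[-0.056, -0.3, 0.162], [0, 0, -0.03], 1], [[-0.056, -0.37, 0.162], [0, 0, -0.04], 1], [[-0.056, -0.39, 0.162], [0, 0, -0.0405], 1], [[-0.056, -0.39, 0.162], [0, 0, -0.0405], 1], [[-0.056, -0.39, 0.162], [0, 0, -0.0405], 1]])

```text
t: 15.78
tool_pos: [0.4553, -0.3181, 0.1325]
orientation: [0.222, 3.124, -0.006]
force: [1.0, 0.9, -2.1]
opening: 0.0218
```

```bash
cat > rel.py <<'E'
from h import *
st=robot.read_state();print(st['tool_pos'],st['orientation'],st['force'],st['wrist_torque'])
Rg=cv2.Rodrigues(np.array([.22386,3.13254,.00159]))[0];R=cv2.Rodrigues(st['orientation'])[0]
print('turn/2pi',(cv2.Rodrigues(Rg@R.T)[0].ravel()/(2*np.pi)).round(5),'shift/.6',((np.array([.45305,-.31912,.03187])-st['tool_pos'])/.6).round(5))
E
python3 rel.py
```

```text
[ 0.45529696 -0.31810134  0.1324795 ] [ 0.22187141  3.12424361 -0.00627338] [ 1.03084228  0.86824643 -2.06815513] [ 0.03017662 -0.00884008 -0.0015323 ]
turn/2pi [ 0.00089  0.00128 -0.00014] shift/.6 [-0.00374 -0.0017  -0.16768]
```

jog_arm(commands=[[[-0.0037, -0.0017, -0.03], [0.0009, 0.0013, -0.0001], 1], [[-0.0037, -0.0017, -0.09], [0.0009, 0.0013, -0.0001], 1], [[-0.0037, -0.0017, -0.13], [0.0009, 0.0013, -0.0001], 1], [[-0.0037, -0.0017, -0.1427], [0.0009, 0.0013, -0.0001], 1], [[-0.0037, -0.0017, -0.1427], [0.0009, 0.0013, -0.0001], 1], [[-0.0037, -0.0017, -0.1427], [0.0009, 0.0013, -0.0001], 1]])

```text
t: 16.52
tool_pos: [0.4539, -0.3196, 0.0481]
orientation: [0.223, 3.131, -0.0]
force: [-0.3, -0.5, -0.5]
opening: 0.0217
```

```bash
python3 rel.py; python3 - <<'E'
from h import *
c=cam('wrist'); save(c['pixels'],'wrist7.png')
c=cam('scene');s=c['pixels'][200:280,210:300];save(cv2.resize(s,None,fx=7,fy=7,interpolation=cv2.INTER_CUBIC),'scene7.png')
E
```

```text
[ 0.45385525 -0.31957309  0.04805239] [ 2.22901156e-01  3.13121985e+00 -7.66019619e-05] [-0.27067617 -0.53775167 -0.48304225] [ 0.01508457 -0.03257839  0.01956327]
turn/2pi [ 1.8e-04  2.1e-04 -9.0e-05] shift/.6 [-0.00134  0.00076 -0.02697]
```

View pics/wrist7.png

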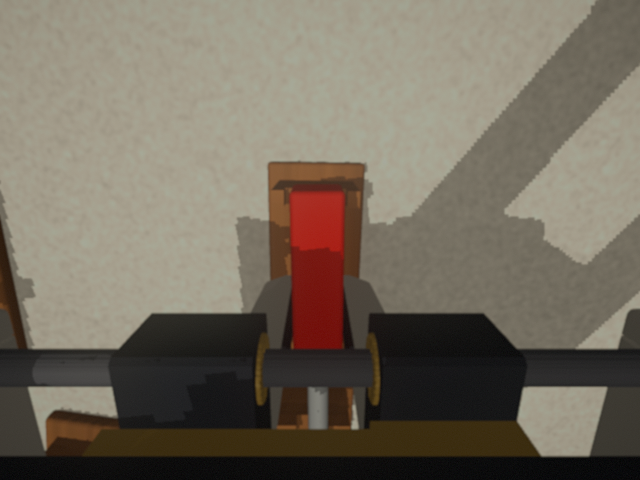

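View pics/scene7.png

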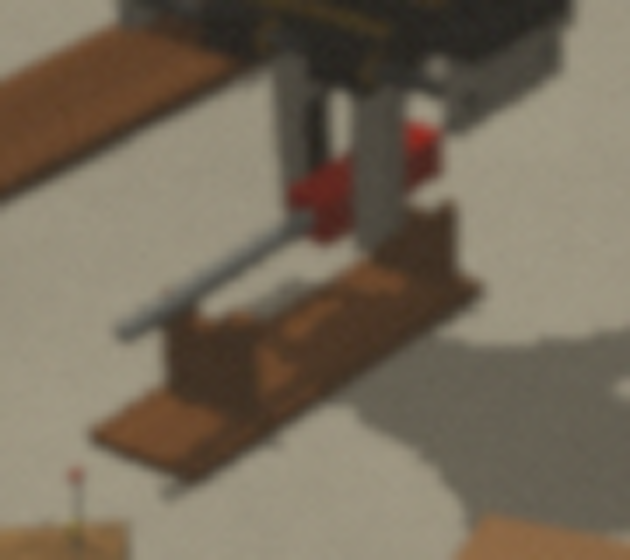

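jog_arm(commands=[[[-0.0013, -0.0007, -0.008], [0.0002, 0.0002, -0.0001], 1], [[-0.0013, -0.0007, -0.016], [0.0002, 0.0002, -0.0001], 1], [[-0.0013, -0.0007, -0.022], [0.0002, 0.0002, -0.0001], 1], [[-0.0013, -0.0007, -0.0262], [0.0002, 0.0002, -0.0001], 1], [[-0.0013, -0.0007, -0.0262], [0.0002, 0.0002, -0.0001], 1]])

```text
t: 17.25
tool_pos: [0.453, -0.3201, 0.0322]
orientation: [0.224, 3.132, 0.002]
force: [-0.8, -0.1, -1.5]
opening: 0.0218
```

```bash
python3 rel.py; python3 - <<'E'
from h import *
c=cam('wrist'); save(c['pixels'],'wrist8.png')
c=cam('scene');s=c['pixels'][200:280,210:300];save(cv2.resize(s,None,fx=7,fy=7,interpolation=cv2.INTER_CUBIC),'scene8.png')
E
```

```text
[ 0.45299302 -0.32009657  0.03223772] [2.24349563e-01 3.13247621e+00 1.73745971e-03] [-0.83391404 -0.09976347 -1.46668775] [ 0.01361615 -0.01068678 -0.0006433 ]
turn/2pi [-1.e-05  1.e-05  5.e-05] shift/.6 [ 9.00e-05  1.63e-03 -6.10e-04]
```

View pics/scene8.png

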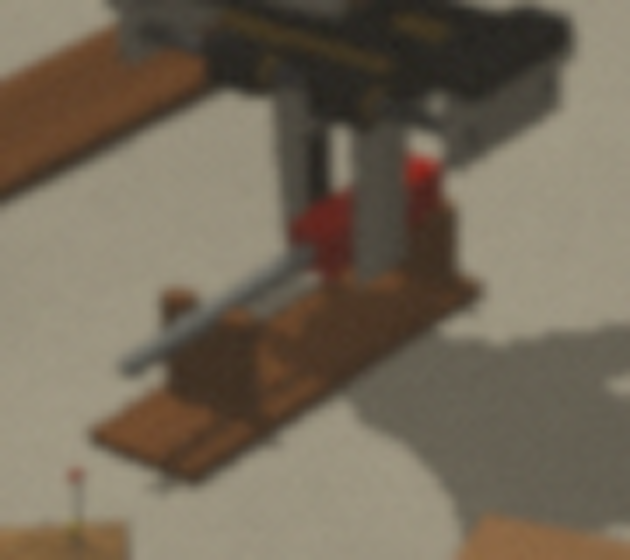

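The shaft sits between the front notch sides, at crop (165–260, 290–340), and the handle is in the rear notch. I open and retreat.

jog_arm(commands=[[[0, 0, -0.0006], [0, 0, 0], 0.5], [[0, 0, -0.0006], [0, 0, 0], 0.2], [[0, 0, -0.0006], [0, 0, 0], -0.2], [[0, 0, -0.0006], [0, 0, 0], -0.6], [[0, 0, -0.0006], [0, 0, 0], -1], [[0, 0, -0.0006], [0, 0, 0], -1], [[0, 0, -0.0006], [0, 0, 0], -1], [[0, 0, -0.0006], [0, 0, 0], -1]])

```text
t: 18.35
tool_pos: [0.4531, -0.3201, 0.0321]
orientation: [0.224, 3.132, 0.002]
force: [0.1, 0.0, 0.0]
opening: 0.0885
```

jog_arm(commands=[[[0, 0, 0.02], [0, 0, 0], -1], [[0, 0, 0.06], [0, 0, 0], -1], [[0, 0, 0.15], [0, 0, 0], -1], [[0, 0, 0.25], [0, 0, 0], -1], [[-0.1, 0, 0.28], [0, 0, 0], -1], [[-0.1, 0, 0.28], [0, 0, 0], -1], [[-0.1, 0, 0.28], [0, 0, 0], -1]])

```text
t: 19.23
tool_pos: [0.3933, -0.3203, 0.2008]
orientation: [0.225, 3.131, 0.0]
force: [0.0, 0.7, 0.1]
opening: 0.0932
```

```bash
python3 - <<'E'
from h import *
print(robot.read_state()['opening'])
c=cam('wrist'); save(c['pixels'],'wrist9.png')
c=cam('scene');s=c['pixels'][190:400,180:500];save(cv2.resize(s,None,fx=2.5,fy=2.5,interpolation=cv2.INTER_CUBIC),'scene9.png')
s=c['pixels'][200:280,210:300];save(cv2.resize(s,None,fx=7,fy=7,interpolation=cv2.INTER_CUBIC),'scene9b.png')
c=cam('top');save(c['pixels'],'top9.png')
E
```

```text
0.09316672241871135
```

View pics/scene9b.png

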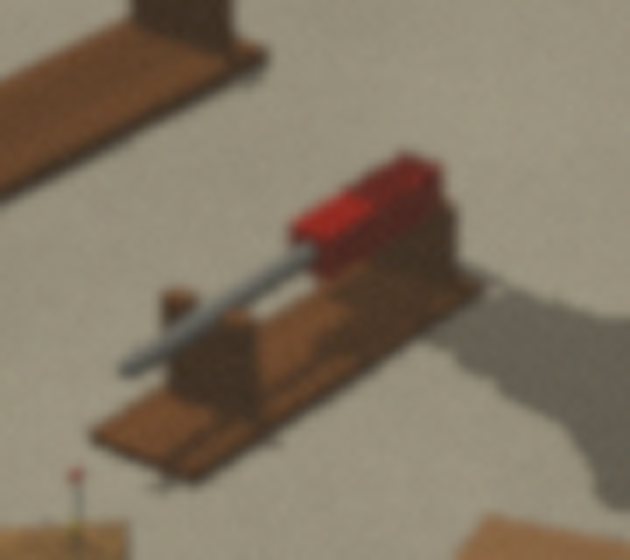

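View pics/scene9.png

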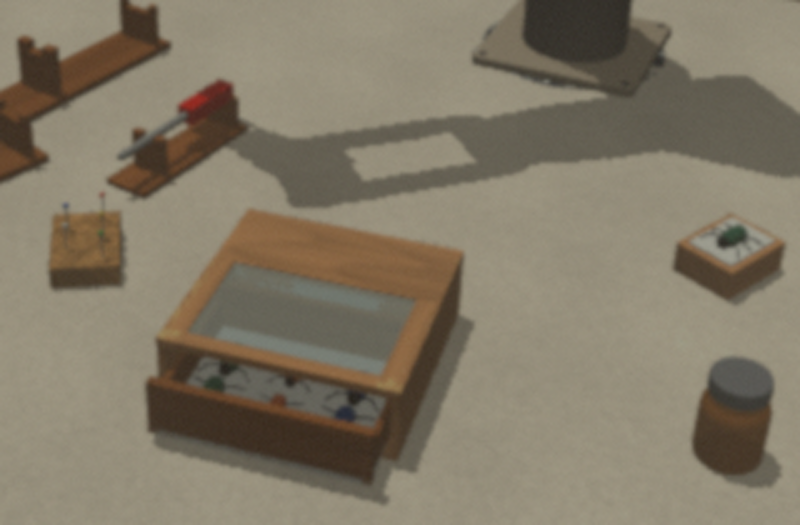

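View pics/wrist9.png

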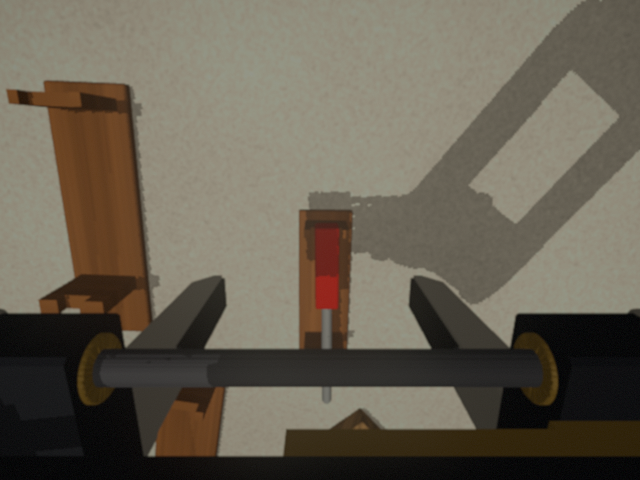

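View pics/top9.png

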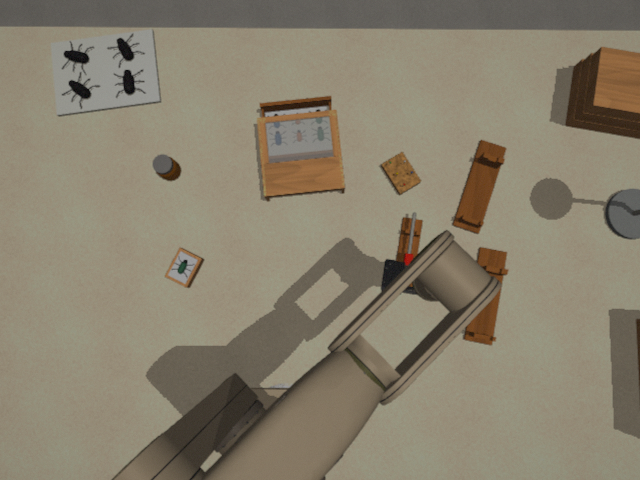

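Pictures after release: the rod lies in both notches of the small rest, with its handle at wrist (327,230–308) and tip at (326,402), matching the picture before the grasp. The drawer is out, and the jar (165,167), box (184,267) and cork block (400,173) haven't moved.

```bash
python3 -c "
from plant import robot
print(robot.close_job())"
```

```text
the job is handed in; nothing more can be done
None
```

The drawer is out by about 45 mm, the rod is back in its rest, and I handed the job in at about 19.5 s of the 72 s allowed. The interface gives no verdict.

- **Slot:** I gripped the red-handled rod in the smallest of the three rests. My first probe under the hood, at about y = -31 mm, went straight into the slot. A light sideways rub (2.7 N) went away after I shifted 2–3 mm towards +y, so the tip went through at about y = -28 mm.
- **Drawer:** the rod met the drawer's back wall at about 3.6 N, and I pushed slowly. Arm position puts the drawer at 43–46 mm and a rough reading of the top view gives about 45 mm, inside the 35–60 mm asked for. It stayed there when I drew the rod out.
- **Rod:** it lies with its shaft in the front notch and its handle in the rear one. It is within about 1–2 mm of where it lay, and it did not slip in the grip.
- **Bystanders:** the jar, the cork block and the specimen box are where they were. The gripper was open and clear of everything at hand-in.

One disagreement: locating the rod tip from two cameras put it 3–5 mm short of where the arm position said it was. That is why the drawer figure is given as a range.

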